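# Show White's move and press the clock

## Task

White's move on the go board is to be confirmed: with closed fingertips lightly touch the top of the white stone with the red dot, for a moment and without shifting it or picking it up, then press the white key of the game clock gently all the way down, let it come up again and withdraw. Touch no other stone, do not press the black or the yellow key, and leave everything else where it is.

Things in the scene. Friction and masses are not known exactly. Their poses are not given: they have to be found in the camera images.
- board: The go board, a fixed pale blue slab 310 x 310 mm and 6 mm thick with 13 x 13 dark lines 23 mm apart, standing on the work surface; origin at the centre of its underside, x and y along the lines. The surface of the board is 6 mm above the work surface.
- stone_marked: The white go stone with a red dot (14 mm across) on its top: round, flat underside, domed with a small flat top, 24 mm across, 9 mm high, about 15 g, lying loose on the board (its top is 15 mm above the work surface). Origin at the centre of its underside. No other stone is nearer than 40 mm, centre to centre.
- white_1: A plain white go stone (no dot) on the board, the same shape and size as the marked one; a bystander, origin at the centre of its underside.
- white_2: A plain white go stone (no dot) on the board, the same shape and size as the marked one; a bystander, origin at the centre of its underside.
- white_3: A plain white go stone (no dot) on the board, the same shape and size as the marked one; a bystander, origin at the centre of its underside.
- black_1: A plain black go stone (no dot) on the board, the same shape and size as the marked one; a bystander, origin at the centre of its underside.
- black_2: A plain black go stone (no dot) on the board, the same shape and size as the marked one; a bystander, origin at the centre of its underside.
- black_3: A plain black go stone (no dot) on the board, the same shape and size as the marked one; a bystander, origin at the centre of its underside.
- black_4: A plain black go stone (no dot) on the board, the same shape and size as the marked one; a bystander, origin at the centre of its underside.
- clock: The game clock, a fixed blue-grey box 100 mm (x) by 170 mm (y), 45 mm high, standing at any heading; origin at the centre of its underside, z up. On its top two grey display windows lie along its -x edge, and three round spring keys stand in a row along y, 60 mm apart: white, small yellow in the middle, black.
- key_white_top (a point): Centre of the top face of the clock's white key (30 mm across, in a steel ring), 67 mm above the work surface when up; it goes straight down.
- key_white (a joint): Travel of the white key in m: 0 up, 0.006 fully down; a spring brings it up again; fully down takes about 4 N.
- key_black_top (a point): Centre of the top face of the clock's black key (30 mm across), the same as the white one; not to be pressed.
- key_black (a joint): Travel of the black key, 0 up, 0.006 down.
- key_pause_top (a point): Centre of the top face of the clock's small yellow pause key (18 mm across) between the two; not to be pressed.
- key_pause (a joint): Travel of the yellow key, 0 up, 0.006 down.
- bowl_lid: Dark grey round bowl lid lying on the table, 120 mm across, 11 mm high, loose; origin at the centre of its underside. A bystander.
- eraser: White eraser in a blue sleeve, 22 x 55 x 12 mm, loose; origin at the centre of its underside. A bystander.

How it is judged:
By the outcome, as a careful person would: the job done as asked, in the order asked, and still so for the second after the job is handed in, with the robot touching nothing.
It also fails if it takes over 42 s, if anything falls off the work surface, if the arm or the gripper's body presses on something with over 40 N, if the wrist force passes 120 N, or if a joint passes its speed limit or range.

## Robot

A 7-joint arm with a two-finger parallel gripper is mounted at the origin on the work surface. World frame = base frame: x ahead of the robot, y to its left, z up, the work surface at z = 0. Lengths are in mm, angles in rad, forces in N, time in s.
With the tool pointing down it reaches from about 350 to 900 mm from the base axis. Payload 7.2 kg.
Tool frame: the origin (TCP) lies between the finger pads; the fingertips stand 25 mm ahead of it and the grasp point (between the pads) lies 6 mm ahead of it; z points along the fingers, y is the line along which they close (so a half turn about z gives the same grasp; the last joint's range is limited). The gripper opens to 85 mm and grips with 20 to 120 N. Pads are 22 mm wide; open, the fingers measure 114 mm over their backs; the gripper's body (76 mm by 85 mm) begins 54 mm behind the grasp point. The pads swing forward as they close: fully open they stand 13 mm farther back than shut.
Start: joints at [1.124, 0.411, -0.013, 1.596, 0.006, 1.134, -0.082], TCP at [231.117, -580.7, 256.297] pointing down, gripper open.
Joint ranges: [-2.95, 2.95], [-0.29, 1.99], [-1.47, 1.44], [0.14, 2.54], [-1.03, 4.17], [0.13, 1.85], [-2.86, 2.86]. Speed limits (rad/s): [2.39, 2.39, 3.01, 3.01, 3.14, 3.14, 3.14].

## Interface

Orientations are given as a unit quaternion [x, y, z, w].
In Python, from plant import r, optics gives the robot as it stands.
- The arm moves only by the tool drive_tool, never from a script. Its argument "plan" is text: rows parted by semicolons, each of 7 numbers parted by spaces: the shift along the tool's x, y, z in mm, then the turn, a rotation vector about the tool's x, y, z in degrees, then the opening in per cent of the stroke, from 0 (shut) to 100 (fully open). In form: tx ty tz rx ry rz gripper; .... A call has exactly 8 rows; each row is the pose to reach, as a shift and turn from the pose commanded when the call began, along the tool's axes at that moment; what a row does not reach only later rows make up. A row lasts 1/12 s, in which the tool goes at most 41.7 mm and 7.16 degrees, less where a joint would pass 70% of its speed; a pose out of reach is approached as far as the arm can. A call with a gripper value outside its range is refused whole. The fingers move at their own pace and stop on an object; "newtons" is the grip in N (left out, the last holds). Time passes only in rows, so rows that repeat a pose let the fingers close, or fill a call up. It gives the time, the measured TCP pose, the force, the opening and the grip force at its end, in the units of the state.
- r.sense(): the state, without advancing time (a new reading comes with each control period).
- optics.get_image(name): name is "scene" or "top" or "wrist"; returns (picture, depth): 420x560x3 uint8, blue, green, red; 420x560 float32, mm along the optical axis (not along the pixel's ray), 0 where there is no reading.
- optics.camera_model(name): a dict with "vertical_fov" (degrees; the focal length in pixels is half the picture's height over the tangent of half this angle, whatever the lens; pixels are square), "cx", "cy" (the principal point, pixels), "k1" (the pictures are not rectified: a ray, as slopes to the right and down, at radius r is drawn at 1 + k1 r^2 times it, then the intrinsics apply), "origin" and "rotation" of the camera in the world. Camera axes: x right, y down, z forward; pixel columns grow to the right and rows downward; lengths in mm; the calibration is good to about 2 mm. A picture is of the moment at which its call begins: read the wrist's pose just before it. camera_model takes no time and is no camera call; for the wrist camera it gives the pose at the moment of the call.
- r.sign_off(): hands the job in; it is judged then, once.
The state is a dict: "time_s": time; "joints": joint angles; "qd": joint speeds; "joint_efforts": joint torques, N m; "tool_pos": TCP position; "orientation": TCP orientation; "ft_force": force on the tool from outside, world axes, zero at the start; "moment": the same for the moment, N m; "gripper_width": opening from 0.0 (shut) to 1.0 (fully open); "finger_force": force on a finger pad.
Only numpy, scipy, OpenCV 4.12 (cv2) and the standard library are available. Lean on these libraries where they do the work, as an engineer would, in place of code of your own. Each camera call takes 0.05 s, during which the arm holds its last target. There are 200 camera calls.

## Working session

There is one attempt and no reset: what is moved stays moved. The work goes in short steps, Python scripts to look and compute and a tool call to move; the robot and the scene stay as the last step left them, time stands still between calls to the robot, and variables do not carry over. Pictures are saved under pics/ and viewed, at most 10 in all, crops included, and the job is handed in when it is done.

Besides the shell and the picture viewer there is one more tool, called after "Call:" as name(argument=value, ...) on one line, values as JSON. drive_tool: Moves the arm, as the interface text tells. Its arguments: {"type":"object","properties":{"plan":{"type":"string"},"newtons":{"type":"number"}},"required":["plan"]}

```bash
mkdir -p pics; cat > h.py <<'E'
import numpy as np, cv2
from plant import r, optics
def K(m): 
    f=210/np.tan(np.radians(m["vertical_fov"])/2); return np.array([[f,0,m["cx"]],[0,f,m["cy"]],[0,0,1.]])
def ray(m,u,v):
    p=cv2.undistortPointsIter(np.array([[[u,v]]],float),K(m),np.array([m["k1"],0,0,0,0.]),None,None,(3,100,1e-10))[0,0]
    R=np.array(m["rotation"]).reshape(3,3); return np.array(m["origin"],float),R@np.array([p[0],p[1],1.])
def at_z(m,u,v,z):
    o,d=ray(m,u,v); return o+d*(z-o[2])/d[2]
def at_d(m,u,v,dep):
    o,d=ray(m,u,v); return o+d*dep[int(round(v)),int(round(u))]
def tri(m1,p1,m2,p2):
    o1,d1=ray(m1,*p1);o2,d2=ray(m2,*p2)
    s=np.linalg.lstsq(np.c_[d1,-d2],o2-o1,rcond=None)[0]
    a,b=o1+s[0]*d1,o2+s[1]*d2; return (a+b)/2,np.linalg.norm(a-b)
E
python3 - <<'E'
from h import *
import pickle
d={}
for n in("scene","top"):
    m=optics.camera_model(n);p,z=optics.get_image(n);d[n]=(m,p,z)
    cv2.imwrite(f"pics/{n}0.png",p);print(n,m)
pickle.dump(d,open("d.pkl","wb"))
s=r.sense();print(s["time_s"],s["tool_pos"],s["orientation"],s["gripper_width"])
E
```

```text
scene {'vertical_fov': 49.74956605999213, 'cx': 284.83428612822786, 'cy': 207.79174063545653, 'k1': 0.004039106121622324, 'origin': array([1227.94669753,  293.16672446,  786.49259592]), 'rotation': array([ 0.50842147,  0.77867254, -0.30715869, -0.2020649 ])}
top {'vertical_fov': 51.783258777397826, 'cx': 273.5196689826003, 'cy': 203.51010063390007, 'k1': -0.0718334172171379, 'origin': array([445.5578036 ,  45.45526675, 947.87809568]), 'rotation': array([-0.69562813,  0.71348447, -0.05967018,  0.05899896])}
0.1 [ 230.9376179  -580.31355137  255.49280416] [ 9.82112347e-01  1.88294335e-01 -1.95484781e-04 -7.37531341e-04] 1.0013304331199766
```

View pics/top0.png

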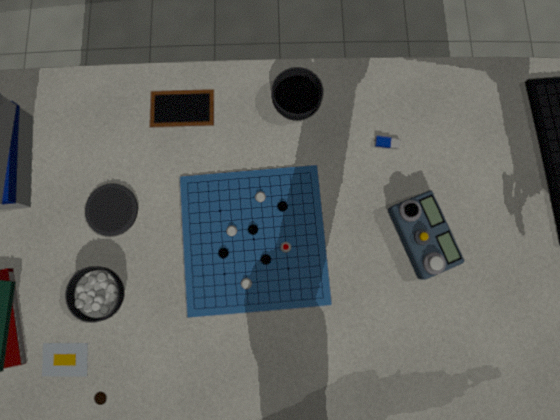

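View pics/scene0.png

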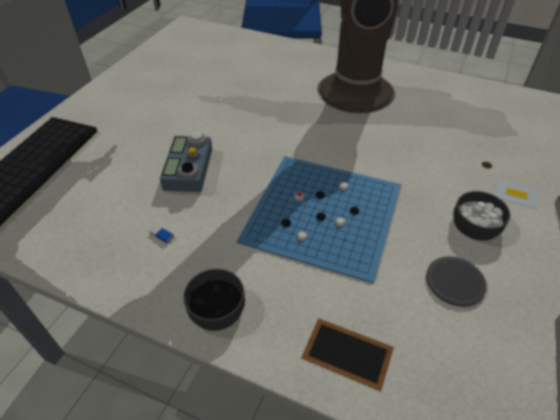

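The top view shows the marked stone near (286,247), the white key near (434,263), yellow (424,237) and black (411,210). In the scene view the marked stone is near (299,197) and the white key near (198,141). Next I'll enlarge both.

```bash
sed -i 's/R=np.array(m\["rotation"\]).reshape(3,3)/R=Rot.from_quat(m["rotation"]).as_matrix()/; 1a from scipy.spatial.transform import Rotation as Rot' h.py
python3 - <<'E'
from h import *
import pickle
d=pickle.load(open("d.pkl","rb"))
def crop(n,u,v,w=40,h=30):return cv2.resize(d[n][1][v-h:v+h,u-w:u+w],None,fx=5,fy=5,interpolation=cv2.INTER_CUBIC)
c=np.vstack([np.hstack([crop("top",286,247),crop("top",425,237)]),np.hstack([crop("scene",299,197),crop("scene",190,155)])])
cv2.imwrite("pics/c.png",c)
E
```

```text
(no output)
```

View pics/c.png

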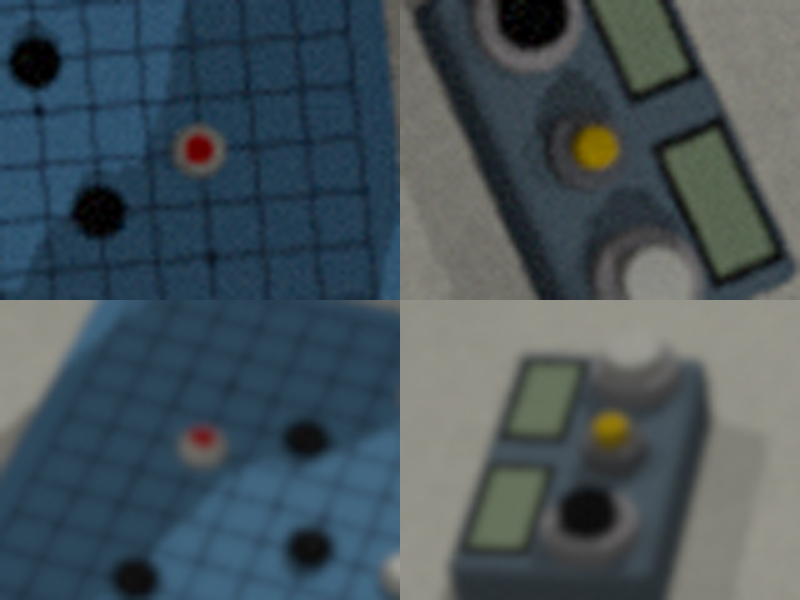

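Crop positions mapped back to the full pictures:

| Point | Top view | Scene view |
|---|---|---|
| Red dot | (285.6,246.4) | (299.4,193.8) |
| White key | (437.2,261.8) | (196.4,134) |
| Yellow key | (424,236.2) | (191.8,150.2) |
| Black key | (411.4,209.6) | (186.8,167) |

```bash

python3 - <<'E'
from h import *
import pickle
np.set_printoptions(precision=1,suppress=True)
d=pickle.load(open("d.pkl","rb"))
T,S=d["top"],d["scene"]
for n,a,b,z in [("dot",(285.6,246.4),(299.4,193.8),15),("white",(437.2,261.8),(196.4,134),67),("yellow",(424,236.2),(191.8,150.2),67),("black",(411.4,209.6),(186.8,167),67)]:
    t=tri(T[0],a,S[0],b);print(n,t[0],round(t[1],1),at_z(T[0],*a,z),at_z(S[0],*b,z),at_d(T[0],*a,T[2]),at_d(S[0],*b,S[2]))
s=r.sense();R=Rot.from_quat(s["orientation"]).as_matrix();print(R,s["tool_pos"],s["ft_force"],s["time_s"])
m=optics.camera_model("wrist");print(m["origin"],Rot.from_quat(m["rotation"]).as_matrix(), m["vertical_fov"])
# other stones, top view
for p in [(260,197),(282,206),(231,231),(252.5,229),(223,253),(265.5,259),(245.5,284)]: print(at_z(T[0],*p,15))
E
```

```text
dot [509.5  18.7  16. ] 0.4 [509.5  18.9  15. ] [508.6  18.2  15. ] [509.7  18.8  12.2] [508.7  18.2  15.1]
white [ 465.5 -287.    68.9] 1.3 [ 465.8 -288.3   67. ] [ 463.5 -287.8   67. ] [ 465.9 -289.6   63.5] [ 463.6 -287.7   67.1]
yellow [ 519.5 -267.1   62.6] 1.1 [ 518.9 -265.    67. ] [ 523.8 -264.3   67. ] [ 519.1 -265.8   64.7] [ 526.2 -262.5   69.4]
black [ 576.2 -246.    60.6] 1.9 [ 574.9 -242.9   67. ] [ 582.  -242.3   67. ] [ 574.9 -243.    66.8] [ 581.1 -243.    66.1]
[[ 0.9  0.4 -0. ]
 [ 0.4 -0.9  0. ]
 [-0.  -0.  -1. ]] [ 230.9 -580.3  255.5] [-0.  -0.4  0. ] 0.1
[ 305.1 -551.2  373.5] [[ 0.4 -0.9 -0.3]
 [-0.9 -0.4 -0.1]
 [-0.   0.3 -0.9]] 60.53061631372265
[619.   71.8  15. ]
[597.8  24.2  15. ]
[545.7 136.2  15. ]
[548.9  89.5  15. ]
[498.7 153.9  15. ]
[483.6  62.8  15. ]
[431.8 106.5  15. ]
```

Call:
drive_tool(plan="10 -10 0 0 0 0 0;30 -28 0 0 0 0 0;55 -52 0 0 0 0 0;82 -78 0 0 0 0 0;110 -104 0 0 0 0 0;138 -130 0 0 0 0 0;165 -156 0 0 0 0 0;190 -180 0 0 0 0 0", newtons=20)

```text
time_s: 0.77
tool_pos: [341.5, -340.9, 256.1]
orientation: [0.982, 0.189, -0.0, -0.0]
ft_force: [0.9, -0.1, -0.2]
gripper_width: -0.0
finger_force: 0.0
```

Call:
drive_tool(plan="28 -26 5 0 0 0 0;56 -53 15 0 0 0 0;84 -79 30 0 0 0 0;112 -106 45 0 0 0 0;140 -132 60 0 0 0 0;166 -157 75 0 0 0 0;192 -182 88 0 0 0 0;215 -203 98 0 0 0 0")

```text
time_s: 1.43
tool_pos: [465.8, -72.6, 157.2]
orientation: [0.982, 0.189, -0.0, -0.0]
ft_force: [0.4, -0.4, 1.1]
gripper_width: -0.002
finger_force: 0.0
```

Call:
drive_tool(plan="18 -17 10 0 0 0 0;35 -33 18 0 0 0 0;50 -47 26 0 0 0 0;62 -59 32 0 0 0 0;70 -67 36 0 0 0 0;75 -71 38 0 0 0 0;75 -71 38 0 0 0 0;75 -71 38 0 0 0 0")

```text
time_s: 2.1
tool_pos: [509.0, 18.0, 120.3]
orientation: [0.982, 0.188, -0.0, 0.0]
ft_force: [-0.2, -1.2, 0.0]
gripper_width: 0.002
finger_force: 0.0
```

```bash

python3 - <<'E'
from h import *
np.set_printoptions(precision=1,suppress=True)
s=r.sense();m=optics.camera_model("wrist");p,z=optics.get_image("wrist")
cv2.imwrite("pics/w1.png",p)
q=p.astype(int);k=((q[...,2]>1.8*q[...,1])&(q[...,2]>1.8*q[...,0])&(q[...,2]>50)).astype(np.uint8)
n,l,st,c=cv2.connectedComponentsWithStats(k)
for i in range(1,n):
  if st[i,4]>30: print(st[i],c[i],at_z(m,*c[i],15),at_d(m,*c[i],z))
print(s["tool_pos"],s["ft_force"])
E
```

```text
[275 208  21  20 320] [284.9 217.5] [511.1  17.9  15. ] [511.   17.9  14.7]
[509.   18.  120.3] [-0.2 -1.2  0. ]
```

View pics/w1.png

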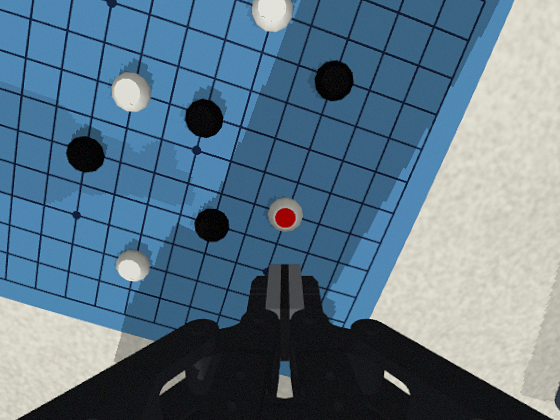

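The wrist view shows the red dot at (285,217.5). That puts it at (511,18,15), in line with the top view, and the fingers are shut with clear space around them. I'll descend.

Call:
drive_tool(plan="1 0 8 0 0 0 0;1 0 22 0 0 0 0;1 0 38 0 0 0 0;1 0 52 0 0 0 0;1 0 62 0 0 0 0;1 0 69 0 0 0 0;1 0 73 0 0 0 0;1 0 75 0 0 0 0")

```text
time_s: 2.82
tool_pos: [510.0, 18.7, 44.9]
orientation: [0.982, 0.188, -0.0, 0.0]
ft_force: [-0.2, 0.0, 0.3]
gripper_width: -0.0
finger_force: 0.0
```

Call:
drive_tool(plan="0 0 0 0 0 0 0;0 0 0.5 0 0 0 0;0 0 1 0 0 0 0;0 0 1.5 0 0 0 0;0 0 2 0 0 0 0;0 0 2.5 0 0 0 0;0 0 3 0 0 0 0;0 0 3 0 0 0 0")

```text
time_s: 3.48
tool_pos: [510.1, 19.0, 42.2]
orientation: [0.982, 0.188, -0.0, 0.0]
ft_force: [0.3, 0.3, -0.4]
gripper_width: -0.002
finger_force: 0.0
```

Call:
drive_tool(plan="0 0 0.2 0 0 0 0;0 0 0.4 0 0 0 0;0 0 0.6 0 0 0 0;0 0 0.8 0 0 0 0;0 0 1 0 0 0 0;0 0 1.2 0 0 0 0;0 0 1.4 0 0 0 0;0 0 1.4 0 0 0 0")

```text
time_s: 4.15
tool_pos: [510.1, 19.0, 40.8]
orientation: [0.982, 0.188, -0.0, 0.0]
ft_force: [0.2, -0.1, 0.4]
gripper_width: 0.001
finger_force: 0.0
```

Call:
drive_tool(plan="0 0 0.1 0 0 0 0;0 0 0.2 0 0 0 0;0 0 0.3 0 0 0 0;0 0 0.4 0 0 0 0;0 0 0.5 0 0 0 0;0 0 0.6 0 0 0 0;0 0 0.6 0 0 0 0;0 0 0.6 0 0 0 0")

```text
time_s: 4.82
tool_pos: [510.1, 19.0, 40.3]
orientation: [0.982, 0.188, 0.0, 0.0]
ft_force: [0.1, 1.2, -0.9]
gripper_width: -0.004
finger_force: 0.0
```

Call:
drive_tool(plan="0 0 0.1 0 0 0 0;0 0 0.2 0 0 0 0;0 0 0.3 0 0 0 0;0 0 0.4 0 0 0 0;0 0 0.5 0 0 0 0;0 0 0.6 0 0 0 0;0 0 0.6 0 0 0 0;0 0 0.6 0 0 0 0")

```text
time_s: 5.48
tool_pos: [510.2, 19.0, 40.1]
orientation: [0.982, 0.188, 0.0, 0.0]
ft_force: [-2.5, 0.4, 6.2]
gripper_width: 0.005
finger_force: 3.4
```

Contact, at about 6 N. I'll lift straight up.

Call:
drive_tool(plan="0 0 -1 0 0 0 0;0 0 -4 0 0 0 0;0 0 -14 0 0 0 0;0 0 -30 0 0 0 0;0 0 -50 0 0 0 0;0 0 -72 0 0 0 0;0 0 -90 0 0 0 0;0 0 -100 0 0 0 0")

```text
time_s: 6.15
tool_pos: [511.1, 19.2, 142.4]
orientation: [0.982, 0.188, 0.002, 0.0]
ft_force: [0.5, 0.4, -0.3]
gripper_width: 0.002
finger_force: 0.0
```

```bash

python3 - <<'E'
from h import *
np.set_printoptions(precision=1,suppress=True)
s=r.sense();m=optics.camera_model("wrist");p,z=optics.get_image("wrist")
cv2.imwrite("pics/w2.png",p)
q=p.astype(int);k=((q[...,2]>1.8*q[...,1])&(q[...,2]>1.8*q[...,0])&(q[...,2]>50)).astype(np.uint8)
n,l,st,c=cv2.connectedComponentsWithStats(k)
for i in range(1,n):
  if st[i,4]>30: print(st[i],c[i],at_z(m,*c[i],15))
R=Rot.from_quat([.9821,.1883,0,0]).as_matrix();t=s["tool_pos"];print(t,s["ft_force"])
print(R.T@(np.array([465.3,-288,140])-t))
E
```

```text
[276 202  19  19 267] [285.2 211. ] [511.2  17.9  15. ]
[511.1  19.2 142.4] [ 0.5  0.4 -0.3]
[-156.2  268.4    2.4]
```

The stone hasn't moved: (511.1,17.9) before, (511.2,17.9) after. Next is the clock.

Call:
drive_tool(plan="-10 17 -3 0 0 0 0;-30 52 -8 0 0 0 0;-50 87 -12 0 0 0 0;-70 121 -15 0 0 0 0;-88 153 -15 0 0 0 0;-106 184 -15 0 0 0 0;-122 211 -15 0 0 0 0;-135 234 -15 0 0 0 0")

```text
time_s: 6.87
tool_pos: [469.8, -251.1, 154.1]
orientation: [0.982, 0.187, -0.001, 0.0]
ft_force: [-0.1, 0.4, 0.6]
gripper_width: -0.002
finger_force: 0.0
```

Call:
drive_tool(plan="-8 14 0 0 0 0 0;-14 24 0 0 0 0 0;-18 31 0 0 0 0 0;-20 34 0 0 0 0 0;-20 34 0 0 0 0 0;-20 34 0 0 0 0 0;-20 34 0 0 0 0 0;-20 34 0 0 0 0 0")

```text
time_s: 7.53
tool_pos: [465.6, -286.2, 154.8]
orientation: [0.982, 0.189, 0.0, -0.0]
ft_force: [-0.2, -1.3, 0.6]
gripper_width: -0.002
finger_force: 0.0
```

```bash

python3 - <<'E'
from h import *
np.set_printoptions(precision=1,suppress=True)
s=r.sense();m=optics.camera_model("wrist");p,z=optics.get_image("wrist")
cv2.imwrite("pics/w3.png",p);import pickle;pickle.dump((m,p,z),open("w3.pkl","wb"))
print(s["tool_pos"],s["ft_force"],s["time_s"])
E
```

```text
[ 465.6 -286.2  154.8] [-0.2 -1.3  0.6] 7.5333
```

View pics/w3.png

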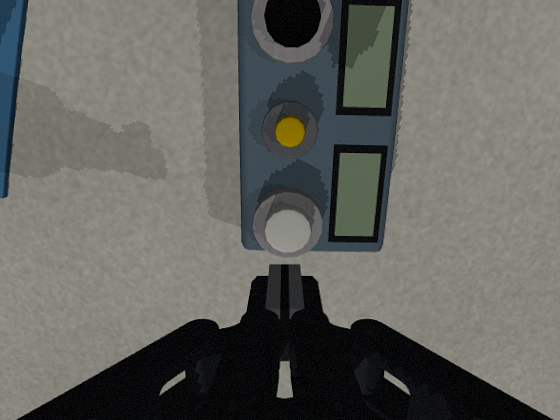

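The white key's top is at (288,231), yellow at (290,132) and black at (292,17), with the row lined up with the tool x axis.

```bash

python3 - <<'E'
from h import *
import pickle
np.set_printoptions(precision=1,suppress=True)
m,p,z=pickle.load(open("w3.pkl","rb"))
for c in [(288,231),(290,132),(292,17)]: print(at_z(m,*c,67),at_d(m,*c,z))
E
```

```text
[ 466.  -288.9   67. ] [ 465.7 -289.1   66.1]
[ 521.7 -267.6   67. ] [ 521.8 -267.6   67.3]
[ 576.7 -246.4   67. ] [ 576.8 -246.3   66.4]
```

Call:
drive_tool(plan="-1 2 8 0 0 0 0;-1 2 18 0 0 0 0;-1 2 30 0 0 0 0;-1 2 41 0 0 0 0;-1 2 49 0 0 0 0;-1 2 54 0 0 0 0;-1 2 57 0 0 0 0;-1 2 58 0 0 0 0")

```text
time_s: 8.25
tool_pos: [464.9, -289.4, 96.0]
orientation: [0.982, 0.188, -0.0, -0.0]
ft_force: [0.7, 0.5, 0.5]
gripper_width: -0.001
finger_force: 0.0
```

Call:
drive_tool(plan="0 0 1 0 0 0 0;0 0 2 0 0 0 0;0 0 3 0 0 0 0;0 0 4 0 0 0 0;0 0 5 0 0 0 0;0 0 6 0 0 0 0;0 0 7 0 0 0 0;0 0 7 0 0 0 0")

```text
time_s: 8.92
tool_pos: [465.2, -289.7, 89.8]
orientation: [0.982, 0.188, 0.0, 0.0]
ft_force: [0.2, -0.4, 2.3]
gripper_width: 0.003
finger_force: 1.1
```

Call:
drive_tool(plan="0 0 0.5 0 0 0 0;0 0 1 0 0 0 0;0 0 1.5 0 0 0 0;0 0 2 0 0 0 0;0 0 2.5 0 0 0 0;0 0 3 0 0 0 0;0 0 3 0 0 0 0;0 0 3 0 0 0 0")

```text
time_s: 9.58
tool_pos: [465.2, -289.7, 86.8]
orientation: [0.982, 0.188, 0.0, 0.0]
ft_force: [0.1, -1.1, 3.7]
gripper_width: 0.005
finger_force: 1.7
```

Call:
drive_tool(plan="0 0 0.2 0 0 0 0;0 0 0.4 0 0 0 0;0 0 0.6 0 0 0 0;0 0 0.8 0 0 0 0;0 0 1 0 0 0 0;0 0 1.2 0 0 0 0;0 0 1.2 0 0 0 0;0 0 1.2 0 0 0 0")

```text
time_s: 10.25
tool_pos: [465.2, -289.7, 86.0]
orientation: [0.982, 0.188, 0.0, 0.0]
ft_force: [-0.9, -0.4, 8.5]
gripper_width: 0.002
finger_force: 4.4
```

The force has jumped past the spring's 4 N and the tool stalled at z = 86.0, 6 mm below where it met the key, so the key is fully down. I'll let it up and withdraw.

Call:
drive_tool(plan="0 0 -1 0 0 0 0;0 0 -3 0 0 0 0;0 0 -6 0 0 0 0;0 0 -10 0 0 0 0;0 0 -18 0 0 0 0;0 0 -32 0 0 0 0;0 0 -50 0 0 0 0;0 0 -70 0 0 0 0")

```text
time_s: 10.92
tool_pos: [464.2, -289.0, 155.8]
orientation: [0.982, 0.188, -0.001, -0.001]
ft_force: [1.0, 0.6, -1.3]
gripper_width: 0.002
finger_force: 0.0
```

Call:
drive_tool(plan="0 0 -20 0 0 0 0;0 0 -38 0 0 0 0;0 0 -50 0 0 0 0;0 0 -58 0 0 0 0;0 0 -60 0 0 0 0;0 0 -60 0 0 0 0;0 0 -60 0 0 0 0;0 0 -60 0 0 0 0")

```text
time_s: 11.58
tool_pos: [464.5, -289.3, 214.5]
orientation: [0.982, 0.188, -0.001, -0.001]
ft_force: [-0.5, 0.1, -0.0]
gripper_width: -0.0
finger_force: 0.0
```

```bash

python3 - <<'E'
from h import *
np.set_printoptions(precision=1,suppress=True)
s=r.sense();m=optics.camera_model("wrist");p,z=optics.get_image("wrist");cv2.imwrite("pics/w4.png",p)
K_=K(m);R=Rot.from_quat(m["rotation"]).as_matrix()
for P in [(465.9,-289,67),(521.7,-267.6,67),(576.7,-246.4,67)]:
    uv=cv2.projectPoints(np.array([P],float),cv2.Rodrigues(R.T)[0],-R.T@m["origin"],K_,np.array([m["k1"],0,0,0.]))[0].ravel();print(uv,at_d(m,*uv,z))
print(s["tool_pos"],s["ft_force"],s["time_s"],abs(s["qd"]).max())
E
```

```text
[284.4 200. ] [ 465.9 -289.    66.9]
[285.5 120.3] [ 521.8 -267.6   68.5]
[286.6  31.1] [ 576.8 -246.4   66.2]
[ 464.5 -289.3  214.5] [-0.5  0.1 -0. ] 11.5833 0.001554582044438287
```

View pics/w4.png

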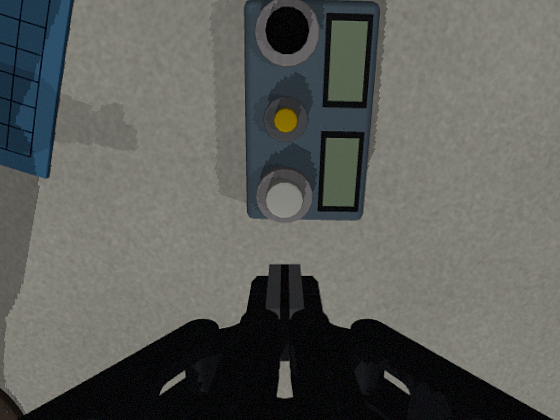

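The picture shows all three keys up (white at (284,200), its depth reading about 67 mm), the clock undisturbed and the gripper clear.

```bash
python3 -c "
from plant import r
print(r.sign_off())"
```

```text
the job is handed in; nothing more can be done
None
```

I touched the marked stone at about 6 N without shifting it, then pressed the white key fully down (about 8.5 N); it came back up, the gripper withdrew clear, and the job was handed in at about 12 s.

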